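Square up the panel blank and let its end show past the ledge

ROBOT

A 6-joint arm with a two-finger parallel gripper is mounted at the origin on the work surface. World frame = base frame: x ahead of the robot, y to its left, z up, the work surface at z = 0. Lengths are in mm, angles in rad, forces in N, time in s.
With the tool pointing down it reaches from about 350 to 725 mm from the base axis. Payload 4.3 kg.
Tool frame: the origin (TCP) lies on the centre line of the jaws, within the pads' length; the fingertips stand 8 mm ahead of it and the grasp point (between the pads) lies 11 mm behind it (arm.tip_extent is the z of the fingertips in the tool frame, in mm); z points along the fingers, y is the line along which they close (so a half turn about z gives the same grasp; the last joint's range is limited). The gripper opens to 85 mm and grips with 20 to 120 N. Pads are 22 mm wide; open, the fingers measure 114 mm over their backs; the gripper's body (76 mm by 85 mm) begins 54 mm behind the grasp point. The pads swing forward as they close: fully open they stand 13 mm farther back than shut.
Start: joints at [1.074, 0.377, 0.081, 1.274, 0, 1.46], TCP at [216.915, 532.554, 239.329] pointing down, gripper open.
Joint ranges: [-2.72, 2.72], [-0.84, 1.66], [-1.02, 1.22], [-1.77, 2.12], [-1.37, 1.28], [-3.14, 3.14]. Speed limits (rad/s): [2.57, 2.57, 3.14, 3.14, 3.14, 3.14].

INTERFACE

Orientations are given as a unit quaternion [w, x, y, z].
In Python, from workcell import arm gives the robot as it stands.
- The arm moves only by the tool play_rows, never from a script. Its arguments are lists of equal length, an entry for each row: "twist": the turn, a rotation vector about the tool's x, y, z in rad, a list of three; "translation": the shift along the tool's x, y, z in m, a list of three; "fingers": the opening in per cent of the stroke, from 0 (shut) to 100 (fully open). A call has 1 to 12 rows; each row shifts and turns the commanded pose from where the row before left it, along the tool's axes as they then stand; what a row does not reach is not made up. A row lasts 1/8 s, in which the tool goes at most 62.5 mm and 10.7 degrees, less where a joint would pass 70% of its speed; a pose out of reach is approached as far as the arm can. A call is refused whole if a number of a shift passes 0.0625 or a number of a turn 0.188, either way. A call with a gripper value outside its range is refused whole. The fingers move at their own pace and stop on an object; "grip_force" is the grip in N (left out, the last holds). Time passes only in rows, so rows that do not move let the fingers close. It gives the time, the measured TCP pose, the force, the opening and the grip force at its end, in the units of the state.
- arm.observe(): the state, without advancing time (a new reading comes with each control period).
- arm.get_image(name): name is "scene" or "top" or "wrist"; returns the picture (384x512x3 uint8, red, green, blue); there is no depth.
- arm.calibration(name): a dict with "K" (3x3 intrinsics, pixels), "T" (4x4, takes a point from camera to world coordinates). Camera axes: x right, y down, z forward; pixel columns grow to the right and rows downward; lengths in mm; the calibration is good to about 2 mm. A picture is of the moment at which its call begins: read the wrist's pose just before it. calibration takes no time and is no camera call; for the wrist camera it gives the pose at the moment of the call.
- arm.finish_job(): hands the job in; it is judged then, once.
The state is a dict: "time": time; "joint_positions": joint angles; "dq": joint speeds; "tau": joint torques, N m; "eef_pos": TCP position; "orientation": TCP orientation; "force": force on the tool from outside, world axes, zero at the start; "torque": the same for the moment, N m; "gripper_width": finger opening in mm; "finger_force": force on a finger pad.
Only numpy, scipy, OpenCV 4.12 (cv2) and the standard library are available. Lean on these libraries where they do the work, as an engineer would, in place of code of your own. Each camera call takes 0.05 s, during which the arm holds its last target. There are 200 camera calls.

TASK

The lower of the two stacked grey computer cases sticks out in front of the upper one and forms a ledge, with an aluminium front panel lying loose on it. With pushes of the fingertips only, bring the panel square and flush against the raised step (the front of the upper case) and slide it along the ledge towards the end where the magnifier stands, until about 35 mm of it overhangs that end so its edge can be inspected. Do not pick the panel up: it stays lying flat on the ledge, and the other things are left where they are.

Things in the scene. Friction and masses are not known exactly. Their poses are not given: they have to be found in the camera images.
- panel: Loose aluminium front panel, a flat plate 60 mm (its x) by 120 mm (its y) by 5 mm thick, about 0.09 kg, with a through window 24 x 50 mm in its middle. It lies flat on the ledge, its long side roughly along the ledge. Origin: centre of its underside; z up.
- case: Two stacked grey computer cases, fixed. Origin: on the table below the middle of the step; x points from the ledge towards the upper case, y along the ledge, z up. Ledge: flat top of the lower case, 60 mm above the table, x from -130 mm (front edge) to 0 (the step), y from -160 to +160 mm, both ends open. A circuit board stands on the upper case 135 mm behind the step, up to 205 mm above the table.
- step (a point): Middle of the foot of the step, at ledge height (60 mm above the case's origin, same axes). The step is the upright front of the upper case, 45 mm high, over the ledge's whole length. Flush against it, the panel's origin is 30 mm in front of it (case x = -30 mm); with 35 mm overhanging, the panel's origin is at case y = +135 or -135 mm.
- magnifier: Fixed magnifier: round dark foot 84 mm across, post, lens 76 mm across standing on edge, top 147 mm above the table. It stands on the table 110 mm beyond one end of the ledge (+y or -y of the case); a jar with a steel cap (68 mm across, 85 mm tall) stands beyond the other end. Origin: centre of the underside of the foot.
- plug: Bystander: loose grey connector plug 31 x 22 x 12 mm, on the ledge's front strip. Origin: centre of its underside.
- cardcase: Bystander: loose flat card case 30 x 36 x 7 mm, on the ledge's front strip towards the other end. Origin: centre of its underside.
- driver: Bystander: loose screwdriver, 170 mm long, lying on the table in front of the case, to the left. Origin: in the screwdriver, on the underside.
- adapter: Bystander: loose white adapter 18 x 65 x 12 mm, lying on top of the upper case, some 50 mm behind the step.
- board: Bystander: loose green circuit board 50 x 70 mm, 14 mm high, on the table in front of the case, to the right. Origin: centre of its underside.
- mug: Bystander: loose white mug, 76 mm across, 90 mm tall, on the table to the left. Origin: centre of its underside.
There are look-alikes about, which are no part of the job. Several things have the shape of the panel; the one meant has the colours described above. Leave any green look-alike of the magnifier alone.

How it is judged (in metres and radians):
At the end, for the whole second after the job is handed in: The panel lies flat and at rest on the ledge (60 mm high, within 3 mm; tilt under 0.04 rad), within 5 mm of the step and parallel to it within 0.07 rad, and overhangs the ledge's end on the magnifier's side by 35 mm, give or take 12 mm (((y of magnifier in the frame of case above 0 m and y of panel in the frame of case between 0.123 and 0.147 m) or (y of magnifier in the frame of case below 0 m and y of panel in the frame of case between -0.147 and -0.123 m)) and x of panel in the frame of case between -0.035 and -0.025 m and angle between the x axis of panel and the x axis of case, either way round below 0.07 rad and height (world z) of panel between 0.057 and 0.063 m and angle between panel's own z axis and vertical below 0.04 rad and linear speed of panel below 0.01 m/s); the robot touches nothing.
It fails at once if the panel is lifted more than 12 mm off the ledge (height (world z) of panel above 0.072 m).
It fails at once if the panel falls off the ledge or is tipped up (height (world z) of panel below 0.045 m or angle between panel's own z axis and vertical above 0.35 rad).
It fails at once if a bystander (plug, card case, screwdriver, adapter, circuit board or mug) is moved by more than 20 mm (distance of any of plug, cardcase, driver, adapter, board, mug from where it was at the start of the episode above 0.02 m).
It also fails if it takes over 51 s, if anything falls off the work surface, if the arm or the gripper's body presses on something with over 40 N, if the wrist force passes 120 N, or if a joint passes its speed limit or range.

## Working session

There is one attempt and no reset: what is moved stays moved. The work goes in short steps, Python scripts to look and compute and a tool call to move; the robot and the scene stay as the last step left them, time stands still between calls to the robot, and variables do not carry over. Pictures are saved under pics/ and viewed, at most 10 in all, crops included, and the job is handed in when it is done.

Besides the shell and the picture viewer there is one more tool, called after "Request:" as name(argument=value, ...) on one line, values as JSON. play_rows: Moves the arm, as the interface text tells. Its arguments: {"type":"object","properties":{"twist":{"type":"array"},"translation":{"type":"array"},"fingers":{"type":"array"},"grip_force":{"type":"number"}},"required":["twist","translation","fingers"]}

```bash
mkdir -p pics; python3 - <<'E'
from workcell import arm
import cv2,numpy as np
for n in ("top","scene"):
    im=arm.get_image(n); cv2.imwrite(f"pics/{n}0.png",im[:,:,::-1])
    c=arm.calibration(n); print(n,np.round(c["K"],1).tolist(),np.round(c["T"],3).tolist())
o=arm.observe(); print(o["eef_pos"],o["orientation"],o["time"],o["gripper_width"],arm.tip_extent)
E
```

```text
top [[351.4, 0.0, 255.5], [0.0, 351.4, 189.6], [0.0, 0.0, 1.0]] [[-0.02, -0.999, 0.051, 429.876], [-1.0, 0.019, -0.007, 84.78], [0.006, -0.051, -0.999, 1186.898], [0.0, 0.0, 0.0, 1.0]]
scene [[410.7, 0.0, 256.4], [0.0, 410.7, 191.1], [0.0, 0.0, 1.0]] [[0.837, 0.438, -0.329, 826.638], [0.548, -0.661, 0.513, -456.852], [0.008, -0.609, -0.793, 942.838], [0.0, 0.0, 0.0, 1.0]]
[216.60057578 532.0071704  238.44320686] [-2.90690341e-04  1.92187203e-01  9.81357828e-01 -8.98888747e-04] 0.1 85.3223415817035 8.0
```

View pics/top0.png

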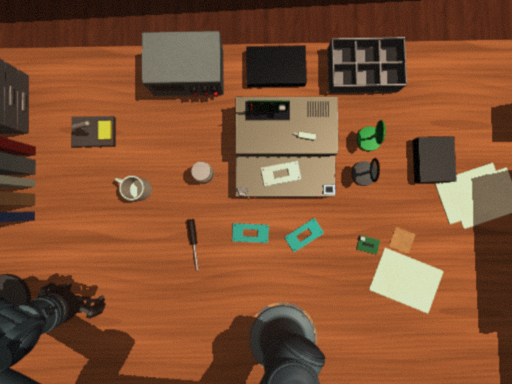

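View pics/scene0.png

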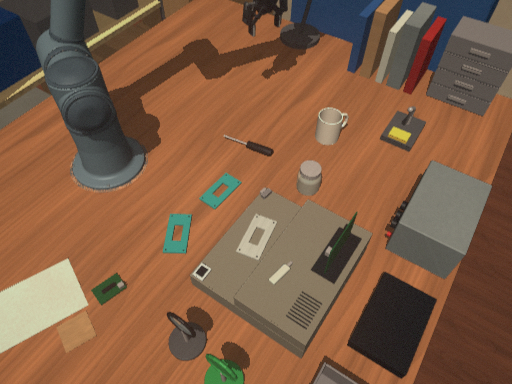

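The top view shows the ledge around (286,176) and the panel at (281,174). The dark magnifier at (366,172) stands at the right-hand end, which is world -y. Next I'll measure from crops.

```bash
cat > h.py <<'E'
import numpy as np,cv2
from workcell import arm
def ray(n,uv,z,c=None):
    c=c or arm.calibration(n);K=np.array(c["K"]);T=np.array(c["T"])
    d=(T[:3,:3]@np.linalg.inv(K)@np.c_[np.atleast_2d(uv),np.ones(len(np.atleast_2d(uv)))].T).T
    o=T[:3,3]; return (o+d*((z-o[2])/d[:,2])[:,None])[:,:2]
def panel(n,im,box,thr=170,z=65,c=None):
    x0,y0,x1,y1=box; g=im.min(2)[y0:y1,x0:x1]
    m=(g>thr).astype(np.uint8); cs,_=cv2.findContours(m,cv2.RETR_EXTERNAL,cv2.CHAIN_APPROX_NONE)
    k=max(cs,key=cv2.contourArea)[:,0,:]+[x0,y0]
    w=ray(n,k,z,c).astype(np.float32); return cv2.minAreaRect(w),k
E
python3 - <<'E'
from h import *
t=cv2.imread("pics/top0.png");s=cv2.imread("pics/scene0.png")
a=cv2.resize(t[90:205,225:390],None,fx=4.8,fy=4.8,interpolation=cv2.INTER_CUBIC);cv2.imwrite("pics/tc.png",a)
b=cv2.resize(s[175:355,180:380],None,fx=3.3,fy=3.3,interpolation=cv2.INTER_CUBIC);cv2.imwrite("pics/sc.png",b)
print(t[174,268],t[172,295],s[232,250])
for n,im,bx in(("top",t,(258,158,305,190)),("scene",s,(230,205,282,262))):
    for thr in(130,160):print(n,panel(n,im,bx,thr)[0])
E
```

```text
[193 223 218] [200 226 216] [163 188 197]
top ((538.6126098632812, -5.6964874267578125), (63.08928298950195, 122.26856231689453), 10.226631164550781)
top ((538.6148071289062, -5.0079193115234375), (58.944252014160156, 118.78152465820312), 9.223041534423828)
scene ((539.0476684570312, -5.5052032470703125), (59.90035629272461, 120.78225708007812), 9.910096168518066)
scene ((542.6375732421875, -23.04541015625), (56.73900604248047, 79.6349105834961), 9.526754379272461)
```

View pics/tc.png

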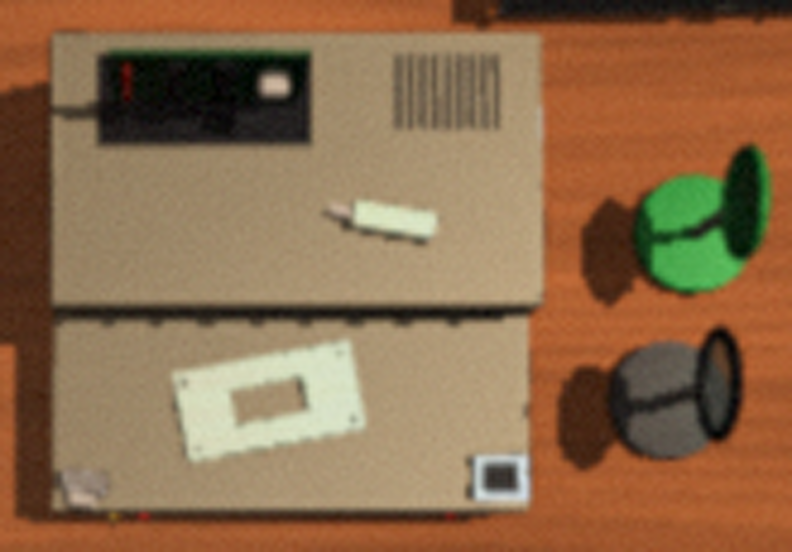

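View pics/sc.png

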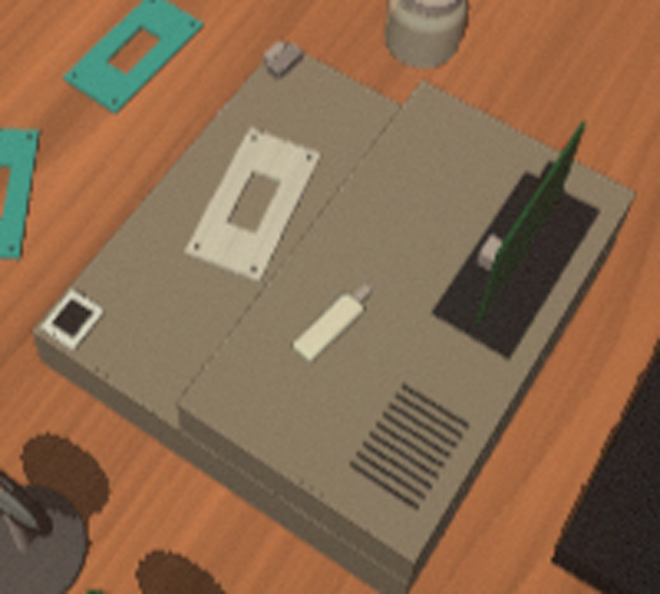

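The crops show the front-right ledge corner at about (528,510) in the top crop and (38,335) in the scene crop. The step's top corners are at (52,303) and (542,305) in the top crop, and at (422,85) and (180,405) in the scene crop. The plug sits at the front left, the card case at the front right. I'll triangulate these.

```bash
python3 - <<'E'
from h import *
C=lambda n:(arm.calibration(n))
def P(n):
    c=C(n);return np.array(c["K"])@np.linalg.inv(np.array(c["T"]))[:3]
Pt,Ps=P("top"),P("scene")
def tri(a,b):
    a=np.array(a)/4.8+[225,90];b=np.array(b)/3.3+[180,175]
    X=cv2.triangulatePoints(Pt,Ps,a.reshape(2,1),b.reshape(2,1));return np.round((X[:3]/X[3]).ravel(),1)
for k,a,b in(("FR",(528,510),(38,335)),("stepR",(542,305),(180,405)),("stepL",(52,303),(422,85)),("panTL",(175,372),(253,128)),("panTR",(350,341),(186,250) ),("panTRb",(350,341),(260,278)),("panTLb",(175,372),(318,152))):print(k,tri(a,b))
R=lambda p,z:ray("top",np.array(p)/4.8+[225,90],z)[0].round(1)
print("FR",R((528,510),60),"FL",R((53,508),60),"sR",R((542,305),105),"sL",R((52,303),105),"footL",R((55,320),60),"footR",R((528,316),60))
print("mag",R((665,400),5),"plug",R((82,487),72),"card",R((499,478),67),"card corners",R((470,455),67),R((530,503),67))
s=lambda p,z:ray("scene",np.array(p)/3.3+[180,175],z)[0].round(1)
print("scene: sR",s((180,405),105),"sL",s((422,85),105),"footL",s((400,108),60),"FR",s((38,335),60))
E
```

```text
FR [ 464.7 -177.8   48.3]
stepR [ 594.9 -180.7   98.4]
stepL [601.6 137.2  96.1]
panTL [533.5  40.4 104.8]
panTR [551.7 -73.5 106. ]
panTRb [578.4 -59.1  65.6]
panTLb [558.   57.2  66.7]
FR [ 460.8 -177.8] FL [468.3 139.9] sR [ 591.9 -180.5] sL [599.1 136.1] footL [594.6 136.4] footR [ 591.4 -181.9]
mag [ 537.9 -289.7] plug [481.4 119.9] card [ 482.3 -157.5] card corners [ 498.  -138.6] [ 465.2 -177.6]
scene: sR [ 598.2 -181.8] sL [604.7 131.5] footL [589.1 133.5] FR [ 472.2 -179.7]
```

Both views agree: the step foot's middle is near (595,-22) with case yaw about -0.02, and the panel is at (539,-5.5), turned +0.17, with its top at about 66 mm. The target centre is about (562,-156). I'll first square the panel to the step with the two open fingertips.

Request:
play_rows(twist=[[0, 0, -0.1835], [0, 0, -0.1835], [0, 0, 0], [0, 0, 0], [0, 0, 0], [0, 0, 0], [0, 0, 0], [0, 0, 0], [0, 0, 0], [0, 0, 0], [0, 0, 0], [0, 0, 0]], translation=[[0, 0, 0], [0, 0, 0], [-0.0263, -0.0537, 0.004], [-0.0263, -0.0537, 0.004], [-0.0263, -0.0537, 0.004], [-0.0263, -0.0537, 0.004], [-0.0263, -0.0537, 0.004], [-0.0263, -0.0537, 0.004], [-0.0263, -0.0537, 0.004], [-0.0263, -0.0537, 0.004], [-0.0263, -0.0537, 0.004], [-0.0263, -0.0537, 0.004]], fingers=[100, 100, 100, 100, 100, 100, 100, 100, 100, 100, 100, 100])

```text
time: 1.6
eef_pos: [469.5, -11.4, 198.9]
orientation: [-0.0, 0.01, 1.0, 0.0]
force: [-0.1, 0.7, 0.2]
gripper_width: 85.3
finger_force: 0.0
```

```bash
python3 - <<'E'
from h import *
import json
c=arm.calibration("wrist");im=arm.get_image("wrist");cv2.imwrite("pics/w1.png",im[:,:,::-1])
json.dump({k:np.array(v).tolist() for k,v in c.items() if k in "KT"},open("w1.json","w"));print(np.round(c["T"],2).tolist(),arm.observe()["eef_pos"])
E
```

```text
[[0.02, 0.96, 0.27, 401.84], [1.0, -0.02, -0.01, -10.87], [-0.0, 0.27, -0.96, 333.74], [0.0, 0.0, 0.0, 1.0]] [472.82789573 -17.89762814 198.54324009]
```

View pics/w1.png

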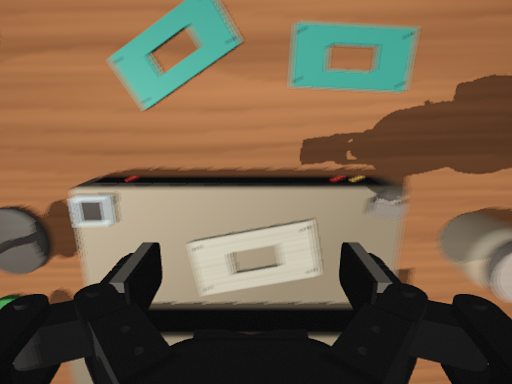

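Request:
play_rows(twist=[[0, 0, 0], [0, 0, 0], [0, 0, 0], [0, 0, 0], [0, 0, 0], [0, 0, 0]], translation=[[0, 0.01, 0.04], [0, 0, 0.04], [0, 0, 0.04], [0, 0, 0.01], [0, 0, 0], [0, 0, 0]], fingers=[100, 100, 100, 100, 100, 100])

```text
time: 2.4
eef_pos: [470.9, 0.3, 70.8]
orientation: [0.001, 0.01, 1.0, -0.0]
force: [0.5, 0.5, 0.0]
gripper_width: 85.5
finger_force: 0.0
```

Request:
play_rows(twist=[[0, 0, 0], [0, 0, 0], [0, 0, 0], [0, 0, 0]], translation=[[0, -0.004, 0.006], [0, 0, 0.004], [0, 0, 0.002], [0, 0, 0]], fingers=[100, 100, 100, 100])

```text
time: 2.9
eef_pos: [469.1, -3.5, 57.1]
orientation: [-0.0, 0.01, 1.0, 0.0]
force: [-0.4, -0.4, 0.4]
gripper_width: 85.3
finger_force: 0.0
```

Request:
play_rows(twist=[[0, 0, 0], [0, 0, 0], [0, 0, 0], [0, 0, 0]], translation=[[0, 0, 0.002], [0, 0, 0.001], [0, 0, 0], [0, 0, 0]], fingers=[100, 100, 100, 100])

```text
time: 3.4
eef_pos: [469.5, -3.5, 54.8]
orientation: [0.0, 0.01, 1.0, -0.0]
force: [-2.4, 0.3, 5.7]
gripper_width: 85.7
finger_force: 2.7
```

Contact with the ledge is at TCP z of about 55, as expected. I'll raise 2 mm and push towards the step.

Request:
play_rows(twist=[[0, 0, 0], [0, 0, 0], [0, 0, 0], [0, 0, 0], [0, 0, 0], [0, 0, 0], [0, 0, 0], [0, 0, 0], [0, 0, 0], [0, 0, 0], [0, 0, 0], [0, 0, 0]], translation=[[0, 0, -0.002], [-0.006, 0, 0], [-0.006, 0, 0], [-0.005, 0, 0], [-0.005, 0, 0], [-0.005, 0, 0], [-0.005, 0, 0], [-0.005, 0, 0], [-0.005, 0, 0], [-0.004, 0, 0], [-0.002, 0, 0], [0, 0, 0]], fingers=[100, 100, 100, 100, 100, 100, 100, 100, 100, 100, 100, 100])

```text
time: 4.9
eef_pos: [517.6, -4.5, 56.3]
orientation: [0.0, 0.01, 1.0, 0.0]
force: [-0.0, -0.1, -0.1]
gripper_width: 85.4
finger_force: 0.0
```

Request:
play_rows(twist=[[0, 0, 0], [0, 0, 0], [0, 0, 0], [0, 0, 0], [0, 0, 0]], translation=[[-0.003, 0, 0], [-0.002, 0, 0], [-0.002, 0, 0], [-0.001, 0, 0], [0, 0, 0]], fingers=[100, 100, 100, 100, 100])

```text
time: 5.52
eef_pos: [525.6, -4.7, 56.3]
orientation: [0.0, 0.01, 1.0, 0.0]
force: [0.3, -0.1, -0.5]
gripper_width: 85.4
finger_force: 0.0
```

```bash
python3 - <<'E'
from h import *
a=arm.get_image("scene");cv2.imwrite("pics/s2.png",cv2.resize(a[170:330,180:360,::-1],None,fx=4,fy=3.7,interpolation=cv2.INTER_CUBIC))
print(panel("scene",a,(225,205,285,270),130)[0])
E
```

```text
((561.089599609375, -12.125301361083984), (121.09181213378906, 51.464473724365234), 88.31645965576172)
```

View pics/s2.png

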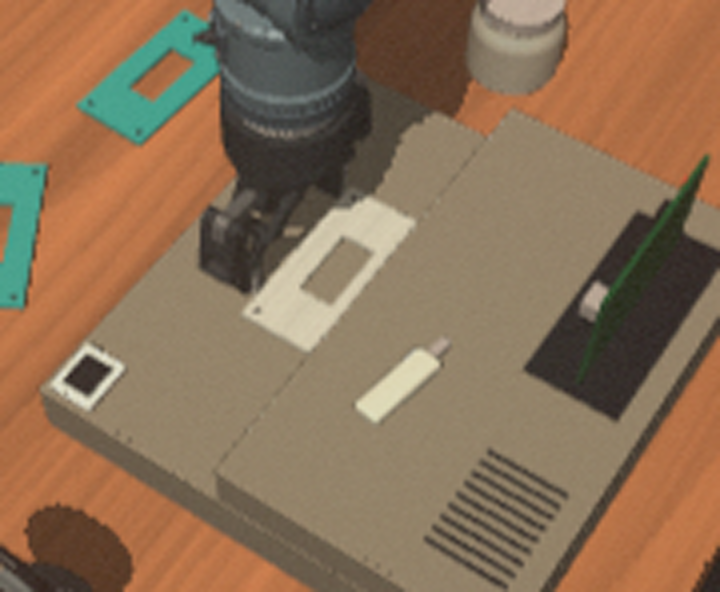

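The panel is square to the fingers and its far edge is partly hidden by the step edge near (310,345)–(415,225), so it is close. I'll keep pushing until force shows.

Request:
play_rows(twist=[[0, 0, 0], [0, 0, 0], [0, 0, 0]], translation=[[-0.002, 0, 0], [-0.001, 0, 0], [0, 0, 0]], fingers=[100, 100, 100])

```text
time: 5.95
eef_pos: [527.3, -4.6, 56.1]
orientation: [-0.001, 0.01, 1.0, 0.0]
force: [-3.4, 0.5, 1.8]
gripper_width: 85.4
finger_force: 2.0
```

Request:
play_rows(twist=[[0, 0, 0], [0, 0, 0], [0, 0, 0]], translation=[[-0.002, 0, 0], [-0.001, 0, 0], [0, 0, 0]], fingers=[100, 100, 100])

```text
time: 6.32
eef_pos: [527.4, -4.6, 55.6]
orientation: [-0.004, 0.01, 1.0, -0.0]
force: [-9.8, -0.1, 7.6]
gripper_width: 85.3
finger_force: 5.2
```

The panel is flush, with 10 N at TCP x of about 527.3. Now I'll retract, rise, close the fingers and move to the panel's +y end.

Request:
play_rows(twist=[[0, 0, 0], [0, 0, 0], [0, 0, 0], [0, 0, 0], [0, 0, 0], [0, 0, 0], [0, 0, 0], [0, 0, 0]], translation=[[0.02, 0, 0], [0.005, 0, -0.02], [0, 0, -0.05], [-0.02, 0.04, 0], [-0.02, 0.04, 0], [-0.02, 0.025, 0], [0, 0, 0], [0, 0, 0]], fingers=[100, 100, 100, 0, 0, 0, 0, 0])

```text
time: 7.32
eef_pos: [568.5, 99.3, 126.2]
orientation: [0.0, 0.01, 1.0, -0.0]
force: [-1.0, 0.9, 0.8]
gripper_width: 0.0
finger_force: 0.0
```

```bash
python3 - <<'E'
from h import *
c=arm.calibration("wrist");o=arm.observe();im=arm.get_image("wrist");cv2.imwrite("pics/w2.png",im[:,:,::-1])
print(o["eef_pos"],o["gripper_width"])
E
```

```text
[568.46096955  99.27274763 126.18181351] 0.006802930045502906
```

View pics/w2.png

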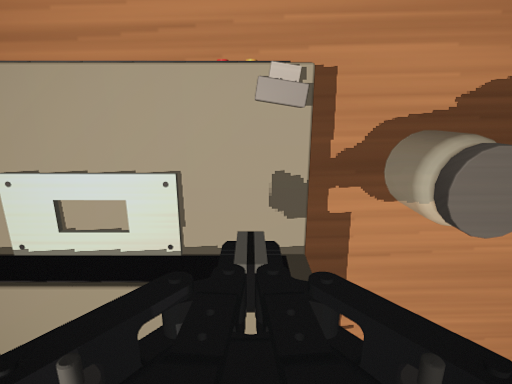

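The panel sits flush on the dark step line (v≈252), its +y end is at u≈180, and the ledge's +y end is at u≈313 (front corner) to 305 (step).

```bash
python3 - <<'E'
from h import *
print(ray("wrist",[(178,172),(181,250),(18,250)],65).round(1).tolist(),ray("wrist",[(314,66),(305,246)],60).round(1).tolist(),ray("wrist",[(20,61)],60).round(1))
E
```

```text
[[538.1, 50.5], [595.0, 47.8], [592.6, -69.3]] [[473.9, 139.7], [596.1, 137.6]] [[467.1 -42.8]]
```

The panel needs to travel about 145 mm in -y. I'll descend beside its end and start pushing.

Request:
play_rows(twist=[[0, 0, 0], [0, 0, 0], [0, 0, 0], [0, 0, 0], [0, 0, 0], [0, 0, 0]], translation=[[0, 0, 0.03], [0, 0, 0.02], [0, 0, 0.006], [0, -0.015, 0], [0, -0.01, 0], [0, 0, 0]], fingers=[0, 0, 0, 0, 0, 0])

```text
time: 8.12
eef_pos: [568.7, 73.3, 71.2]
orientation: [0.001, 0.011, 1.0, 0.0]
force: [-0.6, 0.7, -0.2]
gripper_width: 0.2
finger_force: 0.0
```

Request:
play_rows(twist=[[0, 0, 0], [0, 0, 0], [0, 0, 0], [0, 0, 0], [0, 0, 0], [0, 0, 0], [0, 0, 0], [0, 0, 0], [0, 0, 0], [0, 0, 0], [0, 0, 0], [0, 0, 0]], translation=[[0, -0.004, 0.001], [0, -0.006, 0], [0, -0.008, 0], [0, -0.008, 0], [0, -0.008, 0], [0, -0.008, 0], [0, -0.008, 0], [0, -0.008, 0], [0, -0.008, 0], [0, -0.006, 0], [0, -0.004, 0], [0, 0, 0]], fingers=[0, 0, 0, 0, 0, 0, 0, 0, 0, 0, 0, 0])

```text
time: 9.62
eef_pos: [566.5, -1.8, 69.3]
orientation: [0.0, 0.01, 1.0, -0.0]
force: [-0.8, 0.5, -0.2]
gripper_width: 0.1
finger_force: 0.0
```

```bash
python3 - <<'E'
from h import *
a=arm.get_image("top");cv2.imwrite("pics/t3.png",cv2.resize(a[140:205,225:390,::-1],None,fx=4.8,fy=4.8))
for t in(130,160):print(panel("top",a,(258,156,325,182),t)[0])
a=arm.get_image("wrist");cv2.imwrite("pics/w3.png",a[:,:,::-1])
E
```

```text
((539.2412719726562, -140.50889587402344), (6.422842502593994, 58.04308319091797), 88.31475830078125)Traceback (most recent call last):
  File "<stdin>", line 3, in <module>
  File "h.py", line 10, in panel
    k=max(cs,key=cv2.contourArea)[:,0,:]+[x0,y0]
      ~~~^^^^^^^^^^^^^^^^^^^^^^^^
ValueError: max() iterable argument is empty
```

```bash
python3 - <<'E'
from h import *
a=arm.get_image("wrist");cv2.imwrite("pics/w3.png",a[:,:,::-1])
E
```

```text
(no output)
```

View pics/w3.png

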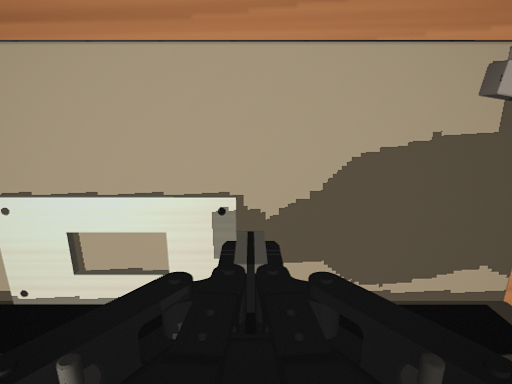

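The panel slides along still square: its front edge is level at v≈196 and its +y end is at u≈236. I'll get the offset from the TCP to that end.

```bash
python3 - <<'E'
from h import *
print(arm.observe()["eef_pos"],ray("wrist",[(236,198),(20,197),(237,240)],65).round(1).tolist())
E
```

```text
[566.50477974  -1.50261126  69.33302884] [[538.9, -8.7], [536.3, -113.3], [561.0, -8.9]]
```

Request:
play_rows(twist=[[0, 0, 0], [0, 0, 0], [0, 0, 0], [0, 0, 0], [0, 0, 0], [0, 0, 0], [0, 0, 0], [0, 0, 0], [0, 0, 0], [0, 0, 0], [0, 0, 0], [0, 0, 0]], translation=[[0, -0.006, 0], [0, -0.008, 0], [0, -0.009, 0], [0, -0.009, 0], [0, -0.009, 0], [0, -0.009, 0], [0, -0.009, 0], [0, -0.008, 0], [0, -0.008, 0], [0, -0.006, 0], [0, -0.003, 0], [0, 0, 0]], fingers=[0, 0, 0, 0, 0, 0, 0, 0, 0, 0, 0, 0])

```text
time: 11.22
eef_pos: [564.8, -85.7, 69.3]
orientation: [0.0, 0.01, 1.0, -0.0]
force: [-0.0, -0.3, 0.2]
gripper_width: -0.0
finger_force: 0.0
```

Request:
play_rows(twist=[[0, 0, 0], [0, 0, 0], [0, 0, 0], [0, 0, 0], [0, 0, 0], [0, 0, 0]], translation=[[0, 0.006, 0], [0, 0.01, 0], [0.01, 0.01, -0.03], [0.02, 0, -0.05], [0.02, 0, -0.02], [0, 0, 0]], fingers=[0, 0, 0, 0, 0, 0])

```text
time: 11.98
eef_pos: [515.7, -57.9, 171.1]
orientation: [0.002, 0.01, 1.0, -0.0]
force: [0.4, -1.1, -0.8]
gripper_width: -0.0
finger_force: 0.0
```

```bash
python3 - <<'E'
from h import *
a=arm.get_image("wrist");cv2.imwrite("pics/w4.png",a[:,:,::-1])
print(arm.observe()["eef_pos"])
E
```

```text
[515.71127239 -57.92183535 169.77532159]
```

View pics/w4.png

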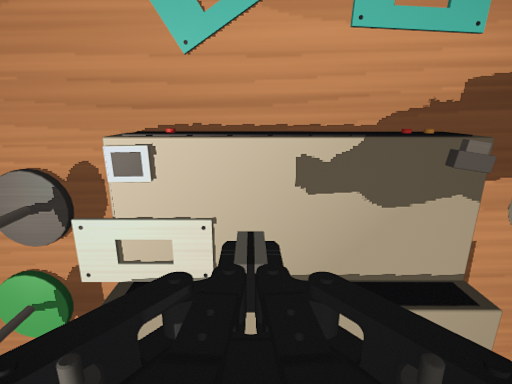

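The panel overhangs the magnifier end, with corners at about (75,219), (213,219) and (80,281). The ledge's front corners are at about (105,137) and (493,137). I'll check the overhang.

```bash
python3 - <<'E'
from h import *
im=cv2.imread("pics/w4.png")
r,k=panel("wrist",im,(60,195,222,300),150);print(r)
print(ray("wrist",[(75,219),(213,219),(80,281),(213,281)],65).round(1).tolist())
print(ray("wrist",[(105,137),(493,137),(113,215),(470,274)],60).round(1).tolist())
o=arm.get_image("top");print([panel("top",o,(285,152,358,182),t)[0] for t in(130,160)])
cv2.imwrite("pics/t4.png",cv2.resize(o[140:205,225:390,::-1],None,fx=4.8,fy=4.8))
E
```

```text
((564.5925903320312, -153.08448791503906), (119.498779296875, 58.78168869018555), 88.89266204833984)
[[533.2, -208.5], [535.5, -91.0], [592.8, -214.7], [595.1, -94.2]]
[[465.5, -175.0], [471.7, 137.4], [532.0, -178.1], [595.5, 141.1]]Traceback (most recent call last):
  File "<stdin>", line 6, in <module>
  File "h.py", line 10, in panel
    k=max(cs,key=cv2.contourArea)[:,0,:]+[x0,y0]
      ~~~^^^^^^^^^^^^^^^^^^^^^^^^
ValueError: max() iterable argument is empty
```

The centre is at y≈-153, so the overhang is about 32 mm. Its yaw of -0.019 matches the case, and the front edge sits at the flush position. The arm is clear, so I'll hand in.

```bash
python3 -c "
from workcell import arm
print(arm.finish_job())"
```

```text
the job is handed in; nothing more can be done
None
```

I handed the job in with the panel flat, square and flush against the step, overhanging the magnifier's end by about 32 mm (target 35 ± 12 mm); the hand-in call returned no verdict.

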